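# Screw the coffee canister's lid down snug

### The job

Put the lid back on the steel coffee canister: set its plug into the mouth, pins through the two notches, and screw it clockwise until the turning torque rises to snug, so that it stays sealed by itself. Stop there: do not overtighten it and crush the sealing ring. Let go, and leave the other things on the counter where they are.

Things in the scene. Friction and masses are not known exactly. Their poses are not given: they have to be found in the camera images.
- canister: Steel coffee canister fixed to the counter on a black 130 mm square foot; body 104 mm across, steel collar 88 mm across up to 122 mm. Origin: centre of the foot's underside, z up, x towards one notch. A stiff (38 N/mm) black rubber sealing ring, radius 37 to 43 mm, stands 3 to 8.5 mm proud of the collar's top: its height varies and no listed pose shows it.
- mouth (a point): Centre of the canister's mouth, level with the steel collar's top, 122 mm above the counter; axes as the canister. The round opening is 50 mm across, with two opposite notches along +x and -x.
- notch (a point): Middle of the +x notch, at the collar's top, 30 mm from the mouth's centre; axes as the canister. Each notch is 32 degrees wide and reaches to radius 35 mm. Under the flange between them run greased ramps for the pins, a coarse two-start thread: clockwise from above closes, 7 mm down per radian. Anticlockwise is blocked; a hard stop lies about 1.5 rad clockwise, past snug.
- lid: Loose lid, about 0.16 kg, upright on its plug. Origin: centre of the plug's underside, z up. Plug 43 mm across (39 at the foot), 20.5 mm tall; on it a steel disc 88 mm across, 20.5 to 28.5 mm above the origin, then a black grip bar, 46 mm along x, 16 mm wide along y, up to 60.5 mm. When the disc meets the ring, the origin is 12 to 18 mm below the mouth point. A half turn makes no difference.
- lid_pin (a point): Middle of the stub of the pin on the lid's +x side, 27 mm from the axis, 4.2 mm above the origin; axes as the lid. The two steel pins, 7 mm thick, stick out of the plug along +x and -x, in line with the grip bar, to radius 32 mm; the flange they pass is 4 mm thick at the notch.
- lid_seal (a point): Centre of the disc's underside, which bears on the sealing ring, 20.5 mm above the lid's origin. Turned from mid-notch the lid runs free (under 0.1 N m) for 0.4 to 1.1 rad; then torque, read between small steps, climbs some 0.35 N m per 0.1 rad as it sinks. Snug: 0.25 to 0.4 N m; it then stays by itself. From about 0.55 N m (45 N on the ring, pushing included) the ring is crushed. Follow it down with a light push.
- lid_grip (a point): Point on the lid's axis in its grip bar, 50 mm above the lid's origin, 10.5 mm below the bar's top and 21.5 mm above the disc; axes as the lid. Pinch the bar here across its 16 mm width (y).
- mug: Bystander: blue ceramic mug, 78 mm across the rim, 95 mm tall. Origin: centre of its underside. Leave it.
- nut_jar: Bystander: brown glass jar with a red cap, 80 mm across, 120 mm tall. Origin: centre of its underside. Leave it.
- paper_cup: Bystander: blue cup, 80 mm across, 100 mm tall. Origin: centre of its underside. Leave it.
- bowl: Bystander: white bowl, 120 mm across, 45 mm tall. Origin: centre of its underside. Leave it.
- oil_bottle: Bystander: green glass bottle, 66 mm across, 240 mm tall. Origin: centre of its underside. Leave it.
- creamer_cup: Bystander: tiny white cup, 40 mm across, 28 mm tall. Origin: centre of its underside. Leave it.
- teaspoon: Bystander: teaspoon lying flat, 140 mm long (its origin and x axis along its length). Leave it.
Not all that is in view belongs to the job. What is shaped like the lid but yellow is not meant.

How it is judged:
On the way, in this order (a step that is already met when the one before it is completed fails the run):
1. the lid is lifted off the counter (height (world z) of lid above 0.04 m), for 0.1 s.
2. the lid's plug is in the mouth with its pins down in the notches (horizontal distance between lid and mouth below 0.005 m and z of lid in the frame of mouth below -0.0095 m and angle between lid's own z axis and vertical below 0.12 rad).
At the end, for the whole second after the job is handed in: The lid sits level (3 degrees) and centred (5 mm) in the mouth, at rest, pulled down so that by itself it presses the sealing ring with more than 14 N (tightened to about 0.2 N m or more) (contact force between lid and canister above 14 N and horizontal distance between lid and mouth below 0.005 m and z of lid in the frame of mouth below -0.0115 m and angle between lid's own z axis and vertical below 0.06 rad and linear speed of lid below 0.01 m/s); the robot touches nothing.
It fails at once if overtightened: the lid presses the sealing ring with more than 45 N (contact force between lid and canister above 45 N).
It fails at once if a bystander is shifted by more than 40 mm (distance of any of mug, nut_jar, paper_cup, bowl, oil_bottle, creamer_cup, teaspoon from where it was at the start of the episode above 0.04 m).
It also fails if it takes over 56 s, if anything falls off the work surface, if the arm or the gripper's body presses on something with over 40 N, if the wrist force passes 120 N, or if a joint passes its speed limit or range.

### The arm

A 7-joint arm with a two-finger parallel gripper is mounted at the origin on the work surface. World frame = base frame: x ahead of the robot, y to its left, z up, the work surface at z = 0. Lengths are in m, angles in rad, forces in N, time in s.
With the tool pointing down it reaches from about 0.4 to 0.85 m from the base axis. Payload 10.4 kg.
Tool frame: the origin (TCP) lies at the very end of the fingers, on their centre line; the grasp point (between the pads) lies r.pinch_z behind it (r.pinch_z is the distance from the TCP to the grasp point, in m); z points along the fingers, x is the direction in which the jaws open and shut, and the axes are right-handed (so a half turn about z gives the same grasp; the last joint's range is limited). The gripper opens to 87 mm and grips with 3 to 60 N. Pads are 19 mm wide; open, the fingers measure 117 mm over their backs; the gripper's body (75 mm by 190 mm) begins 51 mm behind the grasp point.
Start: joints at [-1.223, 0.332, -0.065, 1.46, 0.022, 1.35, -0.088], TCP at [0.226, 0.583, 0.223] pointing down, gripper open.
Joint ranges: [-2.6, 2.6], [-0.5, 2.12], [-1.47, 1.34], [0.16, 2.42], [-1.27, 4.41], [0.06, 2.06], [-2.6, 2.6]. Speed limits (rad/s): [2.22, 2.22, 2.79, 2.79, 3.14, 3.14, 3.14].

### API

Orientations are given as a unit quaternion [x, y, z, w].
In Python, from bench import r gives the robot as it stands.
- The arm moves only by the tool carry_out, never from a script. Its argument "increments" is text: rows parted by semicolons, each of 7 numbers parted by spaces: the turn, a rotation vector about the tool's x, y, z in degrees, then the shift along the tool's x, y, z in m, then the finger opening in m, from 0 to 0.087. A call has exactly 5 rows; each row is the pose to reach, as a shift and turn from the pose measured when the call began, along the tool's axes at that moment; what a row does not reach only later rows make up. A row lasts 1/8 s, in which the tool goes at most 62.5 mm and 10.7 degrees, less where a joint would pass 70% of its speed; a pose out of reach is approached as far as the arm can. A call with a gripper value outside its range is refused whole. The fingers move at their own pace and stop on an object; "squeeze" is the grip in N (left out, the last holds). Time passes only in rows, so rows that repeat a pose let the fingers close, or fill a call up. It gives the time, the measured TCP pose, the force and the opening at its end, in the units of the state.
- r.read_state(): the state, without advancing time (a new reading comes with each control period).
- r.camera(name): name is "side" or "top" or "wrist"; returns (picture, depth): 400x640x3 uint8, blue, green, red; 400x640 float32, m along the optical axis (not along the pixel's ray), 0 where there is no reading.
- r.camera_model(name): a dict with "K" (3x3 intrinsics, pixels), "k1" (the pictures are not rectified: a ray, as slopes to the right and down, at radius r is drawn at 1 + k1 r^2 times it, then the intrinsics apply), "extrinsics" (4x4, takes a point from camera to world coordinates). Camera axes: x right, y down, z forward; pixel columns grow to the right and rows downward; lengths in m; the calibration is good to about 2 mm. A picture is of the moment at which its call begins: read the wrist's pose just before it. camera_model takes no time and is no camera call; for the wrist camera it gives the pose at the moment of the call.
- r.close_job(): hands the job in, once; it reports no verdict.
The state is a dict: "time": time; "joint_positions": joint angles; "joint_vel": joint speeds; "joint_torque": joint torques, N m; "ee_pos": TCP position; "eef_rot": TCP orientation; "ft_force": force on the tool from outside, world axes, zero at the start; "torque": the same for the moment, N m; "width": finger opening in m.
Only numpy, scipy, OpenCV 4.12 (cv2) and the standard library are available. Lean on these libraries where they do the work, as an engineer would, in place of code of your own. Each camera call takes 0.05 s, during which the arm holds its last target.

## Working session

There is one attempt and no reset: what is moved stays moved. The work goes in short steps, Python scripts to look and compute and a tool call to move; the robot and the scene stay as the last step left them, time stands still between calls to the robot, and variables do not carry over. Pictures are saved under pics/ and viewed, and the job is handed in when it is done.

Besides the shell and the picture viewer there is one more tool, called in YAML: its name, and indented under it one key for each argument. carry_out: Moves the arm, as the interface text tells. Its arguments: {"type":"object","properties":{"increments":{"type":"string"},"squeeze":{"type":"number"}},"required":["increments"]}

```bash
ls; mkdir -p pics; python3 - <<'E'
from bench import r
import cv2,numpy as np
np.set_printoptions(precision=4,suppress=True)
s=r.read_state();print(s, r.pinch_z)
for n in ["side","top","wrist"]:
    m=r.camera_model(n);print(n,m)
    p,d=r.camera(n);cv2.imwrite(f"pics/{n}0.png",p);np.save(f"pics/{n}0.npy",d)
E
```

```text
pics
{'time': 0.0, 'joint_positions': array([-1.2226,  0.3329, -0.0647,  1.461 ,  0.0217,  1.3499, -0.0885]), 'joint_vel': array([-0.0011,  0.0002, -0.0003, -0.0005,  0.0003,  0.0005, -0.    ]), 'joint_torque': array([  0.0005, -62.3257,   0.0251, -38.991 ,  -0.0612,   0.0395,
         0.0002]), 'ee_pos': array([0.2264, 0.5821, 0.2217]), 'eef_rot': array([ 0.8253,  0.5647, -0.0006,  0.0005]), 'ft_force': array([-0.092 ,  0.7549, -0.0178]), 'torque': array([ 0.0596, -0.0348, -0.0568]), 'width': 0.08708761140142274} 0.0187
side {'K': array([[468.0589,   0.    , 315.6504],
       [  0.    , 468.0589, 197.9987],
       [  0.    ,   0.    ,   1.    ]]), 'k1': 0.021601725396518032, 'extrinsics': array([[ 0.9996, -0.0279,  0.002 ,  0.5323],
       [-0.0177, -0.5746,  0.8182, -1.0186],
       [-0.0217, -0.818 , -0.5749,  0.8066],
       [ 0.    ,  0.    ,  0.    ,  1.    ]])}
top {'K': array([[492.7631,   0.    , 315.249 ],
       [  0.    , 492.7631, 193.346 ],
       [  0.    ,   0.    ,   1.    ]]), 'k1': 0.005893332553279175, 'extrinsics': array([[ 0.0273, -0.9933,  0.1121,  0.3906],
       [-0.9995, -0.0291, -0.0141, -0.0062],
       [ 0.0173, -0.1117, -0.9936,  1.5683],
       [ 0.    ,  0.    ,  0.    ,  1.    ]])}
wrist {'K': array([[301.6846,   0.    , 319.1117],
       [  0.    , 301.6846, 203.3249],
       [  0.    ,   0.    ,   1.    ]]), 'k1': 0.012958934426509531, 'extrinsics': array([[ 0.3633,  0.8902,  0.2748,  0.1503],
       [ 0.9317, -0.3468, -0.1083,  0.6114],
       [-0.0011,  0.2954, -0.9554,  0.3844],
       [ 0.    ,  0.    ,  0.    ,  1.    ]])}
```

View pics/side0.png

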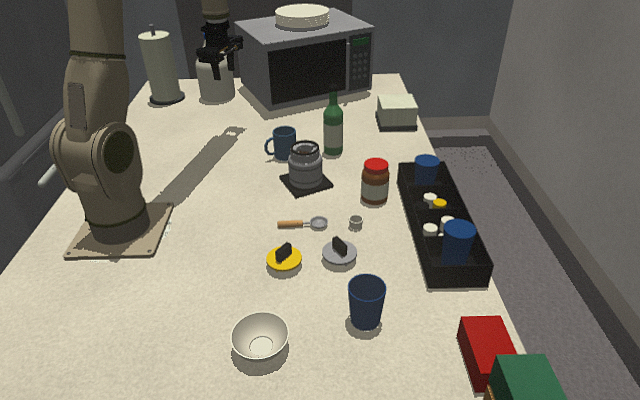

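View pics/top0.png

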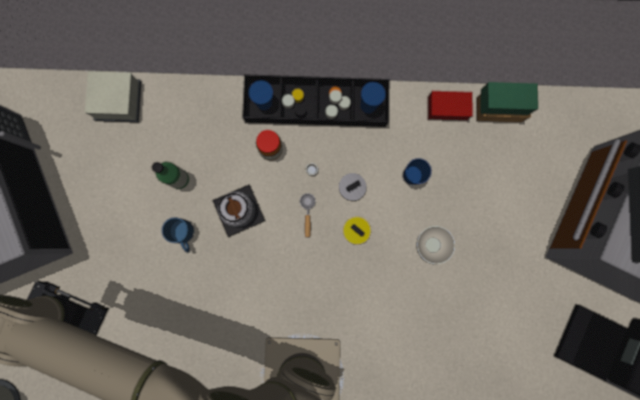

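View pics/wrist0.png

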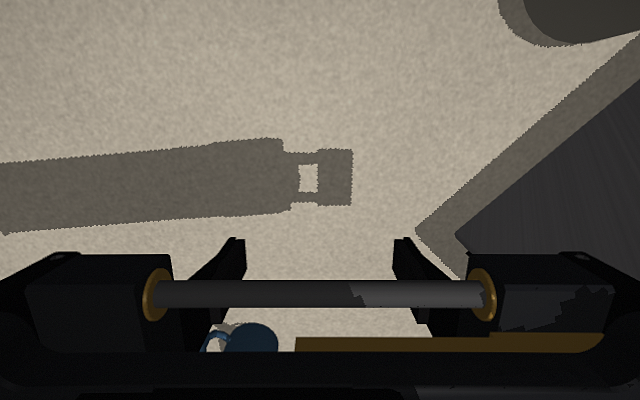

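The side view shows the grey lid at about (339,250), its yellow decoy at (284,258) and the canister mouth at (305,150). In the top view the lid is at (352,187) and the canister at (236,209). Next I'll measure both.

```bash
cat > h.py <<'E'
import cv2,numpy as np
np.set_printoptions(precision=4,suppress=True)
def und(m,uv):
    uv=np.atleast_2d(np.float64(uv)).reshape(-1,1,2)
    return cv2.undistortPoints(uv,m["K"],np.array([m["k1"],0,0,0,0.])).reshape(-1,2)
def plane(m,uv,z):
    n=und(m,uv);E=m["extrinsics"]
    d=np.c_[n,np.ones(len(n))]@E[:3,:3].T
    o=E[:3,3];t=(z-o[2])/d[:,2]
    return o+d*t[:,None]
def proj(m,P):
    E=np.linalg.inv(m["extrinsics"]);P=np.atleast_2d(P)
    c=P@E[:3,:3].T+E[:3,3]
    return cv2.projectPoints(c,np.zeros(3),np.zeros(3),m["K"],np.array([m["k1"],0,0,0,0.]))[0].reshape(-1,2)
def cloud(m,d):
    v,u=np.indices(d.shape);n=und(m,np.c_[u.ravel(),v.ravel()])
    c=np.c_[n,np.ones(len(n))]*d.ravel()[:,None]
    E=m["extrinsics"];return (c@E[:3,:3].T+E[:3,3]).reshape(*d.shape,3)
E
python3 - <<'E'
from bench import r
from h import *
for n,bx in [("top",[(322,157,60,60),(205,178,60,60)]),("side",[(310,225,60,50),(270,130,70,70)])]:
    p=cv2.imread(f"pics/{n}0.png");m=r.camera_model(n);C=cloud(m,np.load(f"pics/{n}0.npy"))
    ims=[cv2.resize(p[y:y+h,x:x+w],(400,400),interpolation=cv2.INTER_CUBIC) for x,y,w,h in bx]
    cv2.imwrite(f"pics/{n}_z.png",np.hstack(ims))
    for uv in [(352,187),(235,208)] if n=="top" else [(339,250),(305,150)]:
        print(n,uv,C[uv[1],uv[0]],p[uv[1],uv[0]])
E
```

```text
top (352, 187) [ 0.5838 -0.1405  0.0607] [36 34 35]
top (235, 208) [0.5054 0.211  0.0994] [30 49 79]
side (339, 250) [ 0.588  -0.1575  0.0446] [43 49 50]
side (305, 150) [0.5066 0.2426 0.1016] [67 68 65]
```

View pics/top_z.png

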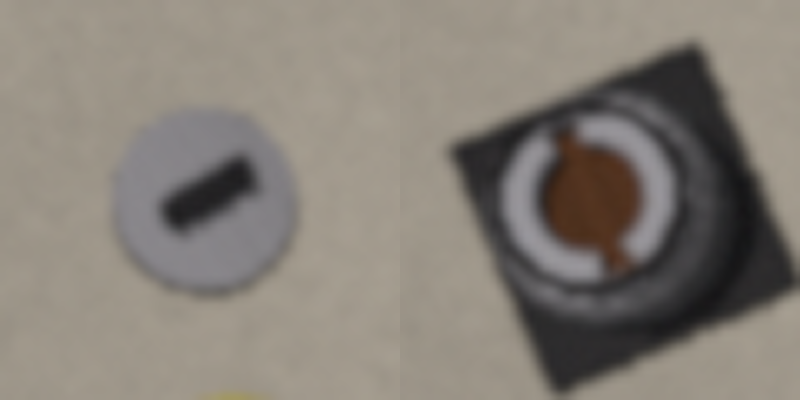

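View pics/side_z.png

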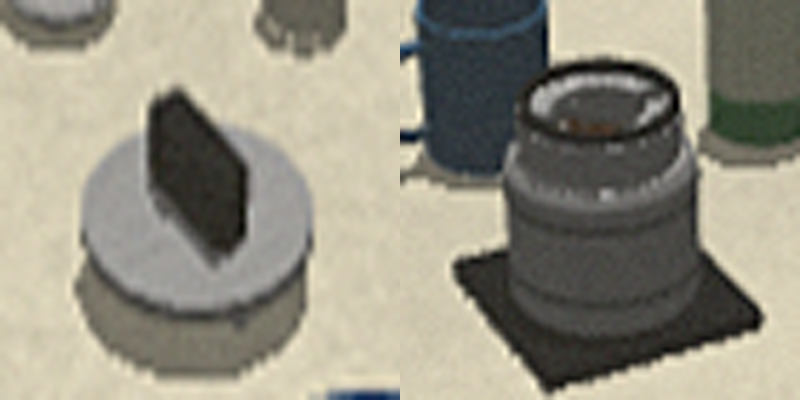

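```bash
python3 - <<'E'
from bench import r
from h import *
p=cv2.imread("pics/top0.png");m=r.camera_model("top")
def sub(x,y,w,h): 
    k=6;return cv2.resize(p[y:y+h,x:x+w],None,fx=k,fy=k,interpolation=cv2.INTER_CUBIC),lambda q:(np.float64(q)+.5)/k-.5+[x,y]
im,f=sub(322,157,60,60)
g=im.max(2)
mk=((g<80)*255).astype(np.uint8)
cs=cv2.findContours(mk,0,1)[0]
for c in sorted(cs,key=cv2.contourArea)[-2:]:
    R=cv2.minAreaRect(c);q=plane(m,f(cv2.boxPoints(R)),.0605)
    print(cv2.contourArea(c),q.mean(0),q[:,:2])
    for i in (0,1): e=q[i+1]-q[i];print(np.linalg.norm(e),np.degrees(np.arctan2(e[1],e[0])))
# disc: low saturation vs counter
hsv=cv2.cvtColor(im,cv2.COLOR_BGR2HSV)
im2=im.astype(int);mk=(((im2[...,2]-im2[...,0])<8)*255).astype(np.uint8)
mk=cv2.morphologyEx(mk,cv2.MORPH_OPEN,np.ones((9,9)))
c=max(cv2.findContours(mk,0,1)[0],key=cv2.contourArea);E=cv2.fitEllipse(c);q=plane(m,f([E[0]]),.0285);print("disc",E,q)
im,f=sub(205,178,60,60);im2=im.astype(int)
mk=(((im2[...,2]-im2[...,0])>22)*255).astype(np.uint8);mk[:, :]=mk
cs=[c for c in cv2.findContours(mk,0,1)[0] if cv2.pointPolygonTest(c,(180,180),False)>=-40 or 1]
for c in sorted(cs,key=cv2.contourArea)[-4:]:
    q=plane(m,f(c.reshape(-1,2)),.122)[:,:2];M=cv2.moments(q.astype(np.float32).reshape(-1,1,2))
    a=cv2.contourArea(c)
    cen=plane(m,f([[cv2.moments(c)['m10']/a,cv2.moments(c)['m01']/a]]),.122)[0]
    d=q-cen[:2];rr=np.hypot(*d.T);print("brown",a,cen,np.sqrt(a/36)*0,rr.min(),rr.max(),[np.degrees(np.arctan2(*d[i][::-1])) for i in np.argsort(-rr)[:6]])
mk=((im.min(2)>125)*255).astype(np.uint8)
mk[(im2[...,2]-im2[...,0])>=12]=0
cs=cv2.findContours(mk,0,1)[0]
for c in sorted(cs,key=cv2.contourArea)[-3:]:
    if len(c)<5: continue
    E=cv2.fitEllipse(cv2.convexHull(c));print("white",cv2.contourArea(c),E,plane(m,f([E[0]]),.122),)
cv2.imwrite("pics/mk.png",mk)
E
```

```text
2703.0 [ 0.5875 -0.1434  0.0605] [[ 0.5828 -0.119 ]
 [ 0.6075 -0.1584]
 [ 0.5922 -0.1677]
 [ 0.5675 -0.1283]]
0.04652787343644267 -57.935102426108244
0.0178974516639792 -148.6686596130238
disc ((183.3634796142578, 180.06350708007812), (161.62863159179688, 164.61924743652344), 151.5455322265625) [[ 0.5892 -0.1438  0.0285]]
brown 6639.0 [0.5048 0.212  0.122 ] 0.0 0.019563039213222264 0.03383140342122831 [np.float64(-152.45954205809633), np.float64(-150.62664343944394), np.float64(-149.51688386301686), np.float64(-153.20574702707344), np.float64(-151.36122369622618), np.float64(-155.81159822909552)]
white 2693.0 ((198.38243103027344, 166.1526641845703), (83.27243041992188, 124.16665649414062), 157.48751831054688) [[0.5119 0.2002 0.122 ]]
white 2777.5 ((144.61447143554688, 188.6419677734375), (90.58772277832031, 125.389404296875), 157.1177215576172) [[0.5001 0.226  0.122 ]]
```

```bash
cat > go.py <<'E'
import sys
from bench import r
from h import *
from scipy.spatial.transform import Rotation as R
x,y,z,yaw=map(float,sys.argv[1:5])
s=r.read_state();Rc=R.from_quat(s["eef_rot"]);a=np.radians(yaw)
T=R.from_matrix(np.array([[np.cos(a),np.sin(a),0],[np.sin(a),-np.cos(a),0],[0,0,-1]]))
print("t",s["time"],"pos",s["ee_pos"],"yaw",np.degrees(np.arctan2(*Rc.as_matrix()[[1,0],0])),"q",s["joint_positions"],"F",s["ft_force"],"M",s["torque"],"w",s["width"])
print("rot",np.degrees((Rc.inv()*T).as_rotvec()),"shift",Rc.inv().apply(np.array([x,y,z])-s["ee_pos"]))
E
python3 go.py .588 -.144 .21 32
```

```text
t 0.15 pos [0.2264 0.5823 0.222 ] yaw 68.75399045895486 q [-1.2226  0.3327 -0.0647  1.4607  0.0216  1.3499 -0.0885] F [-0.3847  0.0253  0.8542] M [ 0.0207 -0.0128  0.0236] w 0.08723671049912991
rot [ 0.0193  0.0549 36.754 ] shift [-0.5459  0.6002  0.0125]
```

carry_out:
  increments: "0 0 5 -0.042 0.046 -0.02 0.087; 0 0 10 -0.084 0.092 -0.04 0.087; 0 0 15 -0.126 0.138 -0.05 0.087; 0 0 20 -0.168 0.185 -0.06 0.087; 0 0 25 -0.21 0.231 -0.06 0.087"

```text
time: 0.78
ee_pos: [0.3631, 0.3078, 0.2827]
eef_rot: [0.929, 0.371, 0.0, -0.0]
ft_force: [1.0, -1.0, -1.3]
width: 0.0869
```

```bash
python3 go.py .588 -.144 .21 32
```

```text
t 0.775 pos [0.3631 0.3078 0.2827] yaw 43.589875045774924 q [-0.9485 -0.0325  0.146   1.7501  0.005   1.4232 -0.0425] F [ 0.9795 -1.0445 -1.2713] M [-0.0524 -0.0616 -0.025 ] w 0.0869002843264462
rot [ 0.0071 -0.0256 11.5899] shift [-0.1486  0.4823  0.0727]
```

```bash
python3 go.py .506 .213 .28 32
```

```text
t 0.775 pos [0.3631 0.3078 0.2827] yaw 43.589875045774924 q [-0.9485 -0.0325  0.146   1.7501  0.005   1.4232 -0.0425] F [ 0.9795 -1.0445 -1.2713] M [-0.0524 -0.0616 -0.025 ] w 0.0869002843264462
rot [ 0.0071 -0.0256 11.5899] shift [0.0382 0.1672 0.0028]
```

carry_out:
  increments: "0 0 4 0.013 0.055 0.001 0.087; 0 0 8 0.025 0.11 0.002 0.087; 0 0 11.6 0.0382 0.1672 0.0028 0.087; 0 0 11.6 0.0382 0.1672 0.0028 0.087; 0 0 11.6 0.0382 0.1672 0.0028 0.087"

```text
time: 1.4
ee_pos: [0.5057, 0.2133, 0.2796]
eef_rot: [0.961, 0.276, -0.0, -0.0]
ft_force: [-0.3, 0.1, 1.2]
width: 0.087
```

```bash
python3 - <<'E'
from bench import r
from h import *
import pickle
s=r.read_state();m=r.camera_model("wrist");p,d=r.camera("wrist")
cv2.imwrite("pics/w1.png",p);pickle.dump((m,d,s),open("pics/w1.pkl","wb"));print(s["ee_pos"],np.abs(s["joint_vel"]).max())
E
```

```text
[0.5057 0.2133 0.2796] 0.01844682637662082
```

View pics/w1.png

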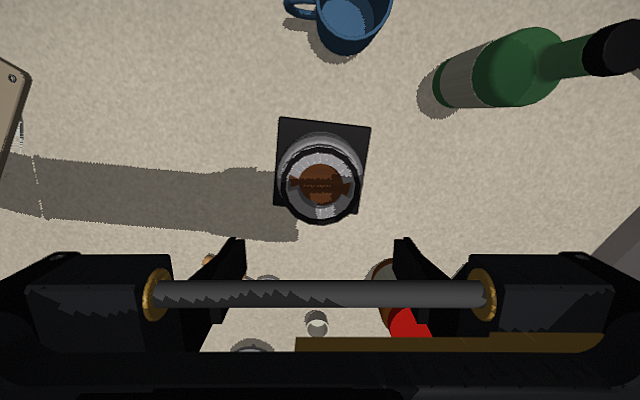

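The wrist view shows the mouth at about (320,184). The brown interior and the notches at left and right (292,182 and 348,188) are visible inside the black ring.

```bash
python3 - <<'E'
from h import *
import pickle
m,d,s=pickle.load(open("pics/w1.pkl","rb"));p=cv2.imread("pics/w1.png")
x,y,w,h=265,110,110,115;k=7
im=cv2.resize(p[y:y+h,x:x+w],None,fx=k,fy=k,interpolation=cv2.INTER_CUBIC);cv2.imwrite("pics/w1z.png",im[:,:])
C=cloud(m,d)
Z=C[y:y+h,x:x+w,2]
for v in (184,): print(Z[v-y,::4])
# ring top height
band=C[y:y+h,x:x+w].reshape(-1,3);rr=np.hypot(band[:,0]-.506,band[:,1]-.213);sel=(rr>.038)&(rr<.042)&(band[:,2]>.115)
print("ring z pct",np.percentile(band[sel,2],[5,50,95]));sel=(rr>.029)&(rr<.034)&(band[:,2]>.11);print("collar z",np.percentile(band[sel,2],[5,50,95]))
E
```

```text
[-0.0002 -0.0001  0.0018  0.0123  0.1297  0.1285  0.104   0.0992  0.0985
  0.0996  0.1     0.0988  0.0992  0.0989  0.0997  0.0979  0.0997  0.1
  0.0991  0.0987  0.0996  0.0986  0.1228  0.1301  0.0969  0.0005  0.0004
  0.0004]
ring z pct [0.1234 0.1294 0.1306]
collar z [0.1212 0.1224 0.1236]
```

View pics/w1z.png

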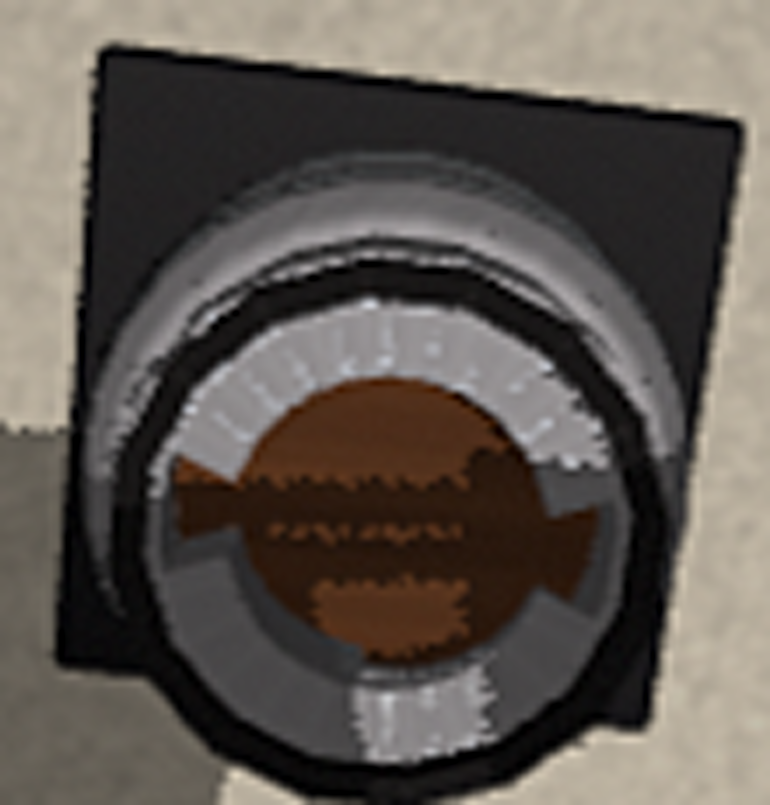

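```bash
python3 - <<'E'
from h import *
import pickle
from scipy.optimize import least_squares
m,d,s=pickle.load(open("pics/w1.pkl","rb"));p=cv2.imread("pics/w1.png")
C=cloud(m,d);k=4
x,y,w,h=265,110,110,115
Z=cv2.medianBlur(C[...,2].astype(np.float32),3)
ring=((Z>.126)&(Z<.135)&(p.max(2)<60)).astype(np.uint8)
ring[:y]=0;ring[y+h:]=0;ring[:,:x]=0;ring[:,x+w:]=0
print("ring z med",np.median(C[ring>0][:,2]))
def circ(P):
    f=lambda a:np.hypot(P[:,0]-a[0],P[:,1]-a[1])-a[2]
    r_=least_squares(f,[.506,.213,.04],loss="soft_l1",f_scale=.001);return r_.x,np.std(f(r_.x))
cs,hi=cv2.findContours(ring,cv2.RETR_CCOMP,cv2.CHAIN_APPROX_NONE)
for c,hh in zip(cs,hi[0]):
    if len(c)>60: print("outer" if hh[3]<0 else "inner",len(c),circ(plane(m,c.reshape(-1,2),.130)))
# dark pixels only
im=cv2.resize(p[y:y+h,x:x+w],None,fx=k,fy=k,interpolation=cv2.INTER_CUBIC);f=lambda q:(np.float64(q)+.5)/k-.5+[x,y]
b=im.astype(int);mk=((b[...,2]-b[...,0]>18)&(b[...,2]<140)).astype(np.uint8)*255
# limit to within ring
cen=((320-x)*k,(184-y)*k);M=np.zeros_like(mk);cv2.circle(M,cen,int(34*k),255,-1);mk&=M
mk=cv2.morphologyEx(mk,cv2.MORPH_CLOSE,np.ones((15,15)));cv2.imwrite("pics/mk.png",mk)
c=max(cv2.findContours(mk,0,1)[0],key=cv2.contourArea).reshape(-1,2)
P=plane(m,f(c),.122);print("brown bb",P.min(0),P.max(0))
c0=np.array([.5055,.213]);D=P[:,:2]-c0;r_=np.hypot(*D.T);a=np.degrees(np.arctan2(D[:,1],D[:,0]))
for i in range(0,360,6):
    t=(a%360>=i)&(a%360<i+6)
    if t.any(): print(i,round(r_[t].mean()*1000,1),end="; ")
# foot edges: dark mask contour
foot=[(105,50),(740,125),(60,660)]
q=plane(m,(np.array(foot)+.5)/7-.5+[x,y],.008);e=q[1]-q[0];print("\nfoot",np.linalg.norm(e),np.degrees(np.arctan2(e[1],e[0])));e=q[2]-q[0];print(np.linalg.norm(e),np.degrees(np.arctan2(e[1],e[0])))
q=plane(m,(np.array([(740,125),(60,660)])+.5)/7-.5+[x,y],.008);print("footcentre",q.mean(0))
E
```

```text
ring z med 0.12936185366635777
outer 223 (array([0.5049, 0.2157, 0.0421]), np.float64(0.00045596070793197654))
inner 197 (array([0.5046, 0.216 , 0.0374]), np.float64(0.0004251151137695246))
brown bb [0.4709 0.1963 0.122 ] [0.5346 0.2398 0.122 ]
0 22.8; 6 23.3; 12 26.7; 18 30.9; 24 31.6; 30 32.2; 36 33.3; 42 29.5; 48 25.6; 54 25.8; 60 26.0; 66 26.0; 72 26.1; 78 26.4; 84 26.6; 90 26.6; 96 26.8; 102 27.0; 108 27.3; 114 27.1; 120 27.1; 126 27.0; 132 27.0; 138 26.7; 144 26.7; 150 26.3; 156 26.2; 162 26.1; 168 25.8; 174 25.4; 180 26.6; 186 32.5; 192 33.7; 198 28.1; 204 27.6; 210 21.0; 216 20.6; 222 19.7; 228 19.1; 234 18.5; 240 17.9; 246 17.5; 252 16.8; 258 16.7; 264 16.6; 270 16.4; 276 16.4; 282 16.1; 288 17.1; 294 18.2; 300 18.2; 306 18.6; 312 19.0; 318 19.6; 324 19.9; 330 20.4; 336 20.8; 342 21.1; 348 21.9; 354 22.3; 
foot 0.12689544569729166 25.450414984793397
0.12694580171770173 -64.6580483403549
footcentre [0.5051 0.2154 0.008 ]
```

View pics/mk.png

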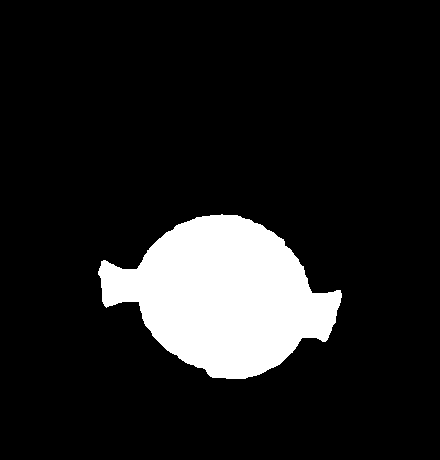

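```bash
python3 go.py .588 -.144 .22 32
```

```text
t 1.45 pos [0.5053 0.2139 0.2798] yaw 32.094049850309744 q [-0.7755  0.133   0.3256  1.5927 -0.0433  1.423   0.114 ] F [0.6804 0.62   0.5327] M [-0.0067  0.0234 -0.0388] w 0.0869717476508159
rot [-0.0217  0.0005  0.094 ] shift [-0.1201  0.3472  0.0596]
```

carry_out:
  increments: "0 0 0 -0.02 0.058 0.0 0.087; 0 0 0 -0.04 0.116 0.005 0.087; 0 0 0 -0.06 0.174 0.015 0.087; 0 0 0 -0.08 0.232 0.03 0.087; 0 0 0 -0.1 0.289 0.045 0.087"

```text
time: 2.08
ee_pos: [0.5742, -0.0836, 0.2347]
eef_rot: [0.961, 0.278, 0.001, -0.001]
ft_force: [1.1, 0.8, -0.1]
width: 0.0872
```

carry_out:
  increments: "0 0 0 -0.02 0.058 0.015 0.087; 0 0 0 -0.02 0.058 0.015 0.087; 0 0 0 -0.02 0.058 0.015 0.087; 0 0 0 -0.02 0.058 0.015 0.087; 0 0 0 -0.02 0.058 0.015 0.087"

```text
time: 2.7
ee_pos: [0.5885, -0.1416, 0.2201]
eef_rot: [0.96, 0.279, 0.001, -0.001]
ft_force: [-0.2, -0.6, -0.1]
width: 0.087
```

```bash
python3 go.py .588 -.144 .22 32; python3 - <<'E'
from bench import r
from h import *
import pickle
s=r.read_state();m=r.camera_model("wrist");p,d=r.camera("wrist")
cv2.imwrite("pics/w2.png",p);pickle.dump((m,d,s),open("pics/w2.pkl","wb"))
C=cloud(m,d)
dark=(p.max(2)<75)&(C[...,2]>.045)&(C[...,2]<.07)
mk=dark.astype(np.uint8)*255;mk[235:]=0
mk=cv2.morphologyEx(mk,cv2.MORPH_OPEN,np.ones((3,3)))
for c in cv2.findContours(mk,0,1)[0]:
    if cv2.contourArea(c)<60: continue
    u,v=c.reshape(-1,2).mean(0)
    top=(mk>0)&(C[...,2]>.056)
    R=cv2.minAreaRect(c);q=plane(m,cv2.boxPoints(R),.0605)
    print((u,v),cv2.contourArea(c),q.mean(0))
    for i in (0,1): e=q[i+1]-q[i];print(np.linalg.norm(e),np.degrees(np.arctan2(e[1],e[0])))
E
```

```text
t 2.7 pos [ 0.5885 -0.1416  0.2201] yaw 32.419578473000165 q [-0.3059  0.3159  0.5867  1.5493 -0.1807  1.3296  0.867 ] F [-0.2462 -0.6071 -0.1487] M [-0.0281 -0.0242 -0.0049] w 0.08699283761957027
rot [-0.066  -0.1407  0.4197] shift [-0.0017  0.0017  0.0001]
(np.float64(632.1935483870968), np.float64(228.1290322580645)) 162.0 [0.9095 0.0087 0.0605]
0.019710095080499736 32.37607282501686
0.021511081123883898 -40.59624069680192
(np.float64(566.3333333333334), np.float64(217.01709401709402)) 370.5 [ 0.843  -0.0219  0.0605]
0.007582491990051594 98.68751201331268
0.08182694024386424 0.2719319083911182
(np.float64(319.22549019607845), np.float64(186.90196078431373)) 512.0 [ 0.5885 -0.1409  0.0605]
0.013990643282847779 32.3325835120598
0.0463449917788275 -57.25370045351876
(np.float64(201.2336448598131), np.float64(132.39252336448598)) 683.5 [ 0.4536 -0.1577  0.0605]
0.048747899038386146 51.72804688964959
0.01614808543503866 -41.42224614114916
(np.float64(630.4305555555555), np.float64(118.47222222222223)) 322.0 [0.819  0.0892 0.0605]
0.012761007041494306 90.56514933484573
0.034188225238825504 -2.209634813515552
(np.float64(567.3995680345572), np.float64(150.75809935205183)) 3307.5 [0.7891 0.0217 0.0605]
0.21550745013788747 89.87846224551829
0.02080716644186055 -0.7347263498922327
(np.float64(540.4255319148937), np.float64(38.20744680851064)) 1123.0 [0.6882 0.0937 0.0605]
0.028834408336365445 43.82664426748037
0.0675601769099222 -30.992330190049785
```

View pics/w2.png

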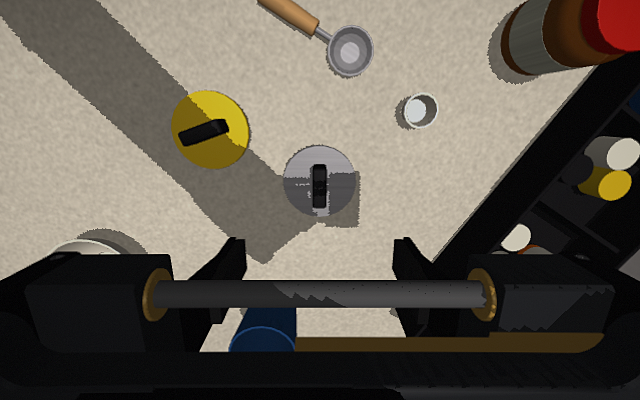

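The lid's bar is at (319,187), lined up between the fingers and matching the current TCP position to within 2 mm. I'll descend in two stages.

carry_out:
  increments: "0 -0.14 0 0 0 0.05 0.06; 0 -0.14 0 0 0 0.1 0.06; 0 -0.14 0 0 0 0.13 0.06; 0 -0.14 0 0 0 0.15 0.06; 0 -0.14 0 0 0 0.15 0.06"

```text
time: 3.38
ee_pos: [0.5882, -0.1413, 0.0693]
eef_rot: [0.96, 0.279, -0.001, -0.001]
ft_force: [-0.4, 0.5, 0.0]
width: 0.0606
```

```bash
python3 go.py .5885 -.1415 .0335 32.5; python3 - <<'E'
from bench import r
from h import *
p,d=r.camera("wrist");cv2.imwrite("pics/w3.png",p)
E
```

```text
t 3.375 pos [ 0.5882 -0.1413  0.0693] yaw 32.41798434683438 q [-0.2668  0.4585  0.5403  1.7089 -0.2659  1.0505  0.9276] F [-0.3539  0.5021  0.035 ] M [-0.0424 -0.0166  0.0003] w 0.06057159379744903
rot [-0.1181  0.0873 -0.0821] shift [0.0002 0.0004 0.0358]
```

View pics/w3.png

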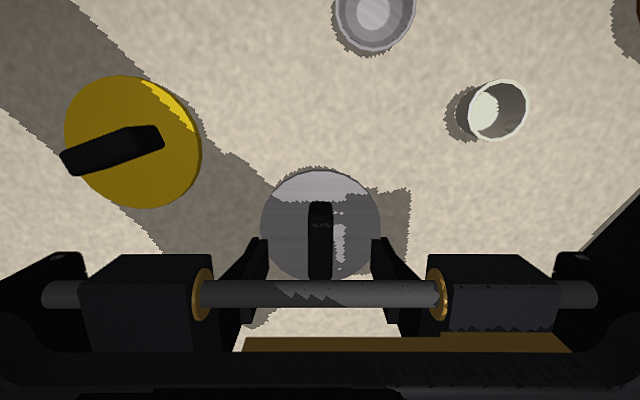

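The bar (columns 309–332) sits midway between the finger tips.

carry_out:
  increments: "-0.1 0.1 -0.1 0 0 0.018 0.06; -0.1 0.1 -0.1 0 0 0.036 0.06; -0.1 0.1 -0.1 0 0 0.036 0.01; -0.1 0.1 -0.1 0 0 0.036 0.01; -0.1 0.1 -0.1 0 0 0.036 0.01"
  squeeze: 40

```text
time: 4.05
ee_pos: [0.5894, -0.1417, 0.0351]
eef_rot: [0.96, 0.28, 0.001, 0.0]
ft_force: [0.1, -0.2, -0.2]
width: 0.0375
```

```bash
python3 go.py .5885 -.1415 .26 32.5
```

```text
t 4.05 pos [ 0.5894 -0.1417  0.0351] yaw 32.50048853396248 q [-0.252   0.5006  0.5229  1.7328 -0.2929  0.9835  0.9483] F [ 0.0994 -0.1899 -0.1981] M [-0.0575  0.0164 -0.008 ] w 0.03747751150438106
rot [ 0.0869 -0.1408  0.0004] shift [-0.0001 -0.0003 -0.2249]
```

carry_out:
  increments: "0 0 0 0 0 0.001 0.01; 0 0 0 0 0 0.001 0.01; 0 0 0 0 0 0.001 0.01; 0 0 0 0 0 0.001 0.01; 0 0 0 0 0 0.001 0.01"
  squeeze: 40

```text
time: 4.68
ee_pos: [0.5894, -0.1417, 0.0342]
eef_rot: [0.96, 0.28, 0.001, 0.0]
ft_force: [-0.4, -0.5, 1.4]
width: 0.0155
```

```bash
python3 go.py .5885 -.1415 .26 32.5
```

```text
t 4.675 pos [ 0.5894 -0.1417  0.0342] yaw 32.49648083361957 q [-0.2515  0.5018  0.5224  1.7332 -0.2936  0.9818  0.9488] F [-0.3948 -0.4832  1.3852] M [-0.0372  0.1471 -0.0362] w 0.015526428654126926
rot [ 0.0917 -0.1487 -0.0036] shift [-0.0001 -0.0004 -0.2258]
```

carry_out:
  increments: "0 0 0 0 0 -0.03 0.01; 0 0 0 0 0 -0.08 0.01; 0 0 0 0 0 -0.13 0.01; 0 0 0 0 0 -0.18 0.01; 0 0 0 0 0 -0.2 0.01"

```text
time: 5.3
ee_pos: [0.5896, -0.1421, 0.2372]
eef_rot: [0.96, 0.28, 0.003, 0.001]
ft_force: [-0.0, 0.0, -2.2]
width: 0.0157
```

```bash
python3 go.py .5053 .2145 .24 115.5; python3 - <<'E'
from bench import r
from h import *
p,d=r.camera("wrist");cv2.imwrite("pics/w4.png",p)
p,d=r.camera("side");cv2.imwrite("pics/s4.png",p[80:320,200:520])
E
```

```text
t 5.3 pos [ 0.5896 -0.1421  0.2372] yaw 32.482955258437826 q [-0.3132  0.3047  0.5954  1.5268 -0.1747  1.3568  0.8638] F [-0.0069  0.0445 -2.2029] M [-0.0188 -0.0074 -0.0221] w 0.01573889640374194
rot [  0.3967  -0.1051 -83.0173] shift [ 0.1205 -0.3461 -0.0034]
```

View pics/w4.png

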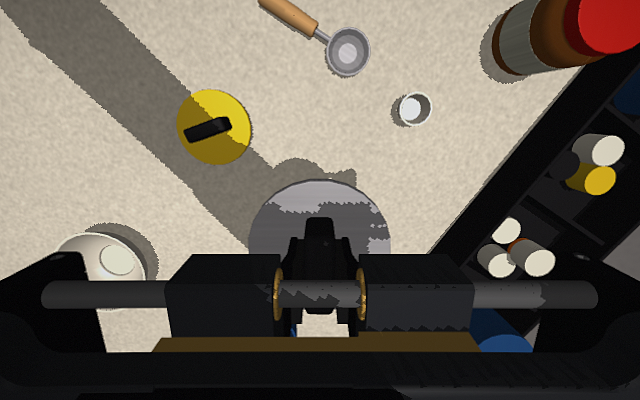

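View pics/s4.png

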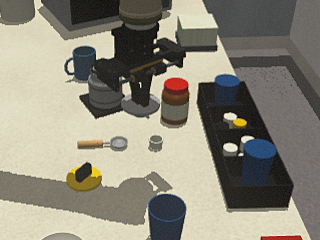

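```bash
python3 - <<'E'
from bench import r
from h import *
import pickle
m=r.camera_model("wrist");p=cv2.imread("pics/w4.png");s=r.read_state();print(s["ee_pos"])
z=s["ee_pos"][2]-.0342
from scipy.spatial.transform import Rotation as R
Rc=R.from_quat(s["eef_rot"])
print(p[170:185,320].tolist());print(p[208:225,320].tolist())
for uv,zz in [((320,179),.0285),((249,240),.0285),((391,240),.0285),((320,217),.0605)]:
    P=plane(m,[uv],z+zz)[0];print(uv,Rc.inv().apply(P-s["ee_pos"]))
# bottle from w1 depth/top
m,d,s=pickle.load(open("pics/w1.pkl","rb"));C=cloud(m,d)
q=C[0:120,420:640].reshape(-1,3);q=q[q[:,2]>.03]
for lo in (.05,.1,.15,.2): 
    t=q[(q[:,2]>lo)&(q[:,2]<lo+.05)];print(lo,t.min(0),t.max(0)) if len(t) else 0
E
```

```text
[ 0.5897 -0.1421  0.2363]
[[98, 107, 113], [99, 110, 116], [102, 113, 120], [104, 115, 122], [105, 115, 122], [102, 113, 119], [101, 112, 117], [101, 111, 118], [87, 95, 100], [54, 52, 53], [64, 63, 64], [127, 127, 129], [178, 176, 181], [167, 166, 171], [163, 162, 166]]
[[74, 73, 75], [78, 78, 80], [82, 81, 83], [85, 84, 85], [85, 83, 86], [85, 83, 85], [85, 84, 86], [88, 88, 90], [88, 86, 88], [20, 20, 19], [6, 5, 6], [7, 6, 8], [10, 9, 10], [9, 7, 6], [10, 11, 12], [8, 9, 10], [8, 7, 8]]
(320, 179) [ 0.0001 -0.0437  0.0055]
(249, 240) [-0.0429 -0.006   0.0054]
(391, 240) [ 0.0432 -0.0057  0.0059]
(320, 217) [ 0.     -0.0322 -0.0264]
0.05 [0.5659 0.3758 0.05  ] [0.6125 0.4281 0.1   ]
0.1 [0.5665 0.3758 0.1   ] [0.6305 0.4347 0.15  ]
0.15 [0.5671 0.3773 0.15  ] [0.6295 0.4397 0.1999]
0.2 [0.5836 0.3935 0.2   ] [0.6142 0.4224 0.2431]
```

carry_out:
  increments: "0 0 -10 0.015 -0.043 0 0.01; 0 0 -20 0.03 -0.086 0 0.01; 0 0 -30 0.045 -0.13 0 0.01; 0 0 -40 0.06 -0.173 0 0.01; 0 0 -50 0.075 -0.216 0 0.01"

```text
time: 6.02
ee_pos: [0.5357, 0.0818, 0.2342]
eef_rot: [0.75, 0.662, 0.001, 0.002]
ft_force: [0.7, -0.2, -2.1]
width: 0.0157
```

```bash
python3 go.py .5045 .215 .20 115.4
```

```text
t 6.025 pos [0.5357 0.0818 0.2342] yaw 82.836622627523 q [-0.5603  0.1345  0.3573  1.6877 -0.0467  1.3238  1.2511] F [ 0.7183 -0.2347 -2.0855] M [ 0.0949 -0.011  -0.0173] w 0.01573201728236046
rot [  0.2522   0.0814 -32.5633] shift [ 0.1283 -0.0477  0.034 ]
```

carry_out:
  increments: "0.1 0 -9 0.035 -0.013 0.005 0.01; 0.2 0 -18 0.07 -0.026 0.01 0.01; 0.25 0.08 -27 0.105 -0.039 0.02 0.01; 0.25 0.08 -32.6 0.128 -0.048 0.034 0.01; 0.25 0.08 -32.6 0.128 -0.048 0.034 0.01"

```text
time: 6.65
ee_pos: [0.5019, 0.2164, 0.197]
eef_rot: [0.532, 0.847, -0.002, -0.001]
ft_force: [-0.6, -0.2, -2.2]
width: 0.0157
```

```bash
python3 go.py .5045 .215 .164 115.4; python3 - <<'E'
from bench import r
from h import *
import pickle
from scipy.spatial.transform import Rotation as R
s=r.read_state()
m=r.camera_model("wrist");p,d=r.camera("wrist");cv2.imwrite("pics/w5.png",p);pickle.dump((m,d,s),open("pics/w5.pkl","wb"))
p,d=r.camera("side");np.save("pics/s5.npy",d);cv2.imwrite("pics/s5f.png",p);cv2.imwrite("pics/s5.png",cv2.resize(p[60:210,220:400],None,fx=4,fy=4,interpolation=cv2.INTER_CUBIC))
p,d=r.camera("top");cv2.imwrite("pics/t5.png",p)
E
```

```text
t 6.65 pos [0.5019 0.2164 0.197 ] yaw 115.69686695186944 q [-0.6777  0.1759  0.2108  1.7141 -0.039   1.2603  1.5613] F [-0.6179 -0.2269 -2.1682] M [0.0005 0.0033 0.006 ] w 0.015732790154229497
rot [-0.2681 -0.0208  0.2969] shift [-0.0024  0.0018  0.033 ]
```

View pics/w5.png

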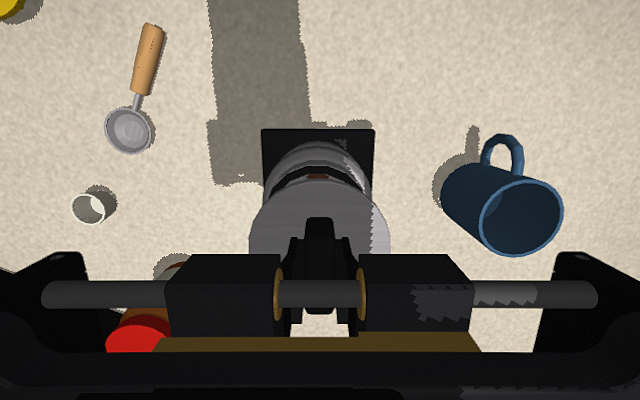

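View pics/s5.png

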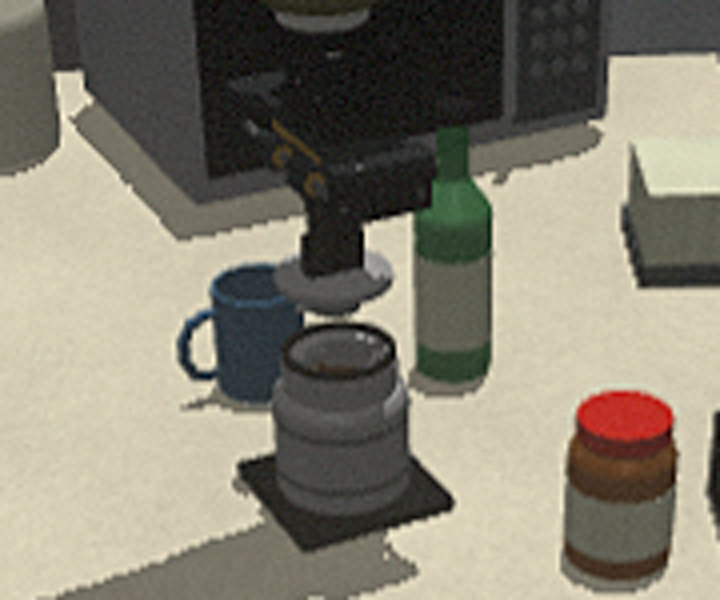

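The lid hangs centred over the canister, with the disc spanning columns 249–391 and the foot's near edge square to the image at row 129. One check of the along-bar offset before the insertion.

```bash
python3 - <<'E'
from h import *
import pickle
from scipy.spatial.transform import Rotation as R
m,d,s=pickle.load(open("pics/w5.pkl","rb"));p=cv2.imread("pics/w5.png");Rc=R.from_quat(s["eef_rot"])
C=cloud(m,d)
print("foot z",np.median(C[131:136,275:360,2]))
g=p[100:200].max(2)
def edge(col): return next(v for v in range(100,170) if p[v,col].max()<70)
for c in (270,290,310,330,350,368):
    P=plane(m,[(c,edge(c)-.5)],.008)[0];print(c,edge(c),Rc.inv().apply(P-s["ee_pos"]))
row=160; cols=np.where(p[150].max(1)<70)[0];cols=cols[(cols>240)&(cols<400)];print(cols.min(),cols.max())
for c in (cols.min()-.5,cols.max()+.5): P=plane(m,[(c,150)],.008)[0];print(Rc.inv().apply(P-s["ee_pos"]))
# ring points
q=C[150:200,265:380].reshape(-1,3);pp=p[150:200,265:380].reshape(-1,3);t=(q[:,2]>.126)&(q[:,2]<.134)&(pp.max(1)<60)
Q=Rc.inv().apply(q[t]-s["ee_pos"]);print(t.sum(),Q.min(0),Q.max(0))
# where the collar brown
u,v=317,177;print(C[v,u],p[v,u])
E
```

```text
foot z 0.012474850985817965
270 129 [-0.056  -0.0618  0.1892]
290 129 [-0.0334 -0.0618  0.1892]
310 129 [-0.0107 -0.0618  0.1893]
330 129 [ 0.012  -0.0617  0.1893]
350 129 [ 0.0346 -0.0617  0.1893]
368 129 [ 0.055  -0.0617  0.1893]
262 373
[-0.067  -0.0377  0.1891]
[ 0.0625 -0.0375  0.1892]
695 [-0.0411 -0.0401  0.0659] [ 0.0326 -0.0141  0.0711]
[0.4795 0.2031 0.0993] [18 33 57]
```

Foot edges and ring agree: the needed correction is about (-2.3, +2) mm in the tool frame, which matches the target.

carry_out:
  increments: "-0.27 0 0.3 -0.0024 0.0018 0.01 0.01; -0.27 0 0.3 -0.0024 0.0018 0.02 0.01; -0.27 0 0.3 -0.0024 0.0018 0.03 0.01; -0.27 0 0.3 -0.0024 0.0018 0.033 0.01; -0.27 0 0.3 -0.0024 0.0018 0.033 0.01"

```text
time: 7.42
ee_pos: [0.5068, 0.2122, 0.1662]
eef_rot: [0.537, 0.843, 0.001, 0.001]
ft_force: [-0.0, -0.7, -1.9]
width: 0.0157
```

```bash
python3 go.py .5045 .215 .148 115.4
```

```text
t 7.425 pos [0.5068 0.2122 0.1662] yaw 115.00991158217026 q [-0.6696  0.2002  0.2146  1.7533 -0.0449  1.1896  1.5648] F [-0.0145 -0.6982 -1.8747] M [0.0625 0.0409 0.0396] w 0.015690192406286347
rot [ 0.1905  0.0339 -0.39  ] shift [ 0.0036 -0.001   0.0182]
```

carry_out:
  increments: "0.1 0 -0.2 0.0015 -0.0005 0.004 0.01; 0.1 0 -0.3 0.0025 -0.0008 0.006 0.01; 0.1 0 -0.3 0.003 -0.001 0.006 0.01; 0.1 0 -0.3 0.003 -0.001 0.006 0.01; 0.1 0 -0.3 0.003 -0.001 0.006 0.01"

```text
time: 8.05
ee_pos: [0.5047, 0.2145, 0.1603]
eef_rot: [0.535, 0.845, 0.001, 0.001]
ft_force: [-0.4, 0.3, -1.1]
width: 0.0159
```

```bash
python3 go.py .5045 .215 .148 115.4
```

```text
t 8.05 pos [0.5047 0.2145 0.1603] yaw 115.30657348310825 q [-0.6723  0.2043  0.2117  1.7613 -0.0454  1.179   1.5649] F [-0.4203  0.2575 -1.0907] M [0.0482 0.0476 0.0607] w 0.01585260439836477
rot [ 0.1026  0.0352 -0.0934] shift [ 0.0006 -0.      0.0123]
```

carry_out:
  increments: "0 0 0 0.0005 0 0.002 0.01; 0 0 0 0.0005 0 0.004 0.01; 0 0 0 0.0005 0 0.006 0.01; 0 0 0 0.0005 0 0.007 0.01; 0 0 0 0.0005 0 0.007 0.01"

```text
time: 8.68
ee_pos: [0.5045, 0.2149, 0.1532]
eef_rot: [0.535, 0.845, 0.001, 0.001]
ft_force: [0.1, -0.3, -2.1]
width: 0.0158
```

```bash
python3 go.py .5045 .215 .144 115.4
```

```text
t 8.675 pos [0.5045 0.2149 0.1532] yaw 115.30246376730958 q [-0.6721  0.2107  0.2109  1.7695 -0.0469  1.1647  1.5651] F [ 0.0741 -0.3012 -2.1141] M [ 0.0973 -0.0051  0.0426] w 0.015830623728252325
rot [ 0.0941  0.0365 -0.0975] shift [0.0001 0.     0.0092]
```

No contact yet (force −2.1 N is the lid's weight plus noise). I'll go down another 6 mm.

carry_out:
  increments: "0 0 0 0 0 0.002 0.01; 0 0 0 0 0 0.003 0.01; 0 0 0 0 0 0.0045 0.01; 0 0 0 0 0 0.0055 0.01; 0 0 0 0 0 0.006 0.01"

```text
time: 9.3
ee_pos: [0.5045, 0.2149, 0.1471]
eef_rot: [0.535, 0.845, 0.0, 0.001]
ft_force: [-1.0, -0.1, -2.2]
width: 0.0153
```

```bash
python3 go.py .5045 .215 .144 115.4
```

```text
t 9.3 pos [0.5045 0.2149 0.1471] yaw 115.30457608983694 q [-0.6715  0.2164  0.2104  1.7763 -0.0484  1.1524  1.5662] F [-1.0238 -0.108  -2.1577] M [0.0764 0.038  0.0077] w 0.015314492149132608
rot [ 0.087   0.0356 -0.0954] shift [0.0001 0.0001 0.0031]
```

carry_out:
  increments: "0 0 0 0 0 0.001 0.01; 0 0 0 0 0 0.0015 0.01; 0 0 0 0 0 0.002 0.01; 0 0 0 0 0 0.0025 0.01; 0 0 0 0 0 0.0025 0.01"

```text
time: 9.93
ee_pos: [0.5045, 0.2148, 0.1445]
eef_rot: [0.535, 0.845, 0.0, 0.001]
ft_force: [-0.0, -0.1, -2.6]
width: 0.0155
```

```bash
python3 go.py .5045 .215 .144 115.4
```

```text
t 9.925 pos [0.5045 0.2148 0.1445] yaw 115.3045668352591 q [-0.6712  0.2189  0.2102  1.7791 -0.0489  1.1473  1.5666] F [-0.009  -0.1131 -2.565 ] M [ 0.0999  0.0323 -0.0317] w 0.015502012049429362
rot [ 0.0825  0.0385 -0.0954] shift [0.0001 0.0001 0.0005]
```

carry_out:
  increments: "0 0 0 0 0 0.0004 0.01; 0 0 0 0 0 0.0007 0.01; 0 0 0 0 0 0.001 0.01; 0 0 0 0 0 0.001 0.01; 0 0 0 0 0 0.001 0.01"

```text
time: 10.55
ee_pos: [0.5045, 0.2148, 0.1436]
eef_rot: [0.535, 0.845, 0.0, 0.001]
ft_force: [0.6, -0.0, -1.7]
width: 0.0155
```

```bash
python3 go.py .5045 .215 .144 115.4
```

```text
t 10.55 pos [0.5045 0.2148 0.1436] yaw 115.30193865686523 q [-0.6711  0.2198  0.2102  1.7802 -0.0492  1.1453  1.5668] F [ 0.609  -0.0108 -1.6665] M [0.0281 0.0702 0.0116] w 0.015490049040926622
rot [ 0.0843  0.0368 -0.098 ] shift [ 0.0001  0.0001 -0.0004]
```

carry_out:
  increments: "0 0 0 0 0 0.0003 0.01; 0 0 0 0 0 0.0006 0.01; 0 0 0 0 0 0.0008 0.01; 0 0 0 0 0 0.0008 0.01; 0 0 0 0 0 0.0008 0.01"

```text
time: 11.18
ee_pos: [0.5045, 0.2149, 0.1428]
eef_rot: [0.535, 0.845, 0.0, 0.001]
ft_force: [-0.5, 0.4, -2.5]
width: 0.0159
```

```bash
python3 go.py .5045 .215 .144 115.4
```

```text
t 11.175 pos [0.5045 0.2149 0.1428] yaw 115.30347821192068 q [-0.671   0.2206  0.2101  1.781  -0.0494  1.1436  1.567 ] F [-0.4953  0.4413 -2.5315] M [0.0378 0.0793 0.0237] w 0.015945164156145965
rot [ 0.0877  0.0369 -0.0965] shift [ 0.0001  0.0001 -0.0012]
```

carry_out:
  increments: "0 0 0 0 0 0.0003 0.01; 0 0 0 0 0 0.0006 0.01; 0 0 0 0 0 0.0008 0.01; 0 0 0 0 0 0.0008 0.01; 0 0 0 0 0 0.0008 0.01"

```text
time: 11.8
ee_pos: [0.5047, 0.215, 0.1425]
eef_rot: [0.535, 0.845, 0.001, 0.001]
ft_force: [-2.1, -0.7, 6.1]
width: 0.0156
```

```bash
python3 go.py .5045 .215 .144 115.4
```

```text
t 11.8 pos [0.5047 0.215  0.1425] yaw 115.30455916784054 q [-0.6709  0.2208  0.2101  1.7814 -0.0496  1.1424  1.5672] F [-2.145  -0.7126  6.0693] M [-0.0243  0.6117  0.0485] w 0.015577094309398399
rot [ 0.1234  0.0279 -0.0954] shift [ 0.0001 -0.0001 -0.0015]
```

Contact came at TCP z 0.1425: the upward force rose by about 8 N, with the origin about 13.7 mm below the mouth. That matches the ring top I measured. Now I'll turn clockwise (tool +z) with only a light push.

carry_out:
  increments: "0 0 3 0 0 0.0002 0.01; 0 0 6 0 0 0.0002 0.01; 0 0 9 0 0 0.0002 0.01; 0 0 12 0 0 0.0002 0.01; 0 0 12 0 0 0.0002 0.01"
  squeeze: 60

```text
time: 12.42
ee_pos: [0.505, 0.2151, 0.1426]
eef_rot: [0.62, 0.784, 0.001, 0.001]
ft_force: [-0.5, 0.3, 2.3]
width: 0.0158
```

```bash
cat > rd.py <<'E'
from bench import r
from h import *
from scipy.spatial.transform import Rotation as R
F=[];M=[]
for i in range(4):
    s=r.read_state();F.append(s["ft_force"]);M.append(s["torque"]);
    if i<3: r.camera("top")
Rc=R.from_quat(s["eef_rot"]).as_matrix()
print("t",s["time"],"pos",s["ee_pos"],"yaw",np.degrees(np.arctan2(Rc[1,0],Rc[0,0])),"tilt",np.degrees(R.from_matrix(Rc).as_matrix()[2,:2]),"F",np.mean(F,0),"M",np.mean(M,0),"Mz",np.array(M)[:,2],"q7",s["joint_positions"][6],"tau7",s["joint_torque"][6],"w",s["width"])
E
python3 rd.py
```

```text
t 12.575 pos [0.505  0.2151 0.1425] yaw 103.360026117046 tilt [0.01   0.1706] F [0.1166 0.0895 2.5021] M [ 0.1598 -0.022  -0.0622] Mz [-0.035  -0.0698 -0.0545 -0.0894] q7 1.3632793870250954 tau7 0.05165946087799966 w 0.015378307832187526
```

carry_out:
  increments: "0 0 3 0 0 0.0002 0.01; 0 0 6 0 0 0.0002 0.01; 0 0 9 0 0 0.0002 0.01; 0 0 12 0 0 0.0002 0.01; 0 0 12 0 0 0.0002 0.01"

```text
time: 13.2
ee_pos: [0.5051, 0.2152, 0.1425]
eef_rot: [0.698, 0.716, 0.002, 0.001]
ft_force: [-0.5, -0.3, 3.6]
width: 0.0153
```

```bash
python3 rd.py
```

```text
t 13.35 pos [0.5051 0.2152 0.1425] yaw 91.42969667038533 tilt [0.0593 0.187 ] F [-0.3651 -0.2616  4.0047] M [ 0.1102  0.0355 -0.0718] Mz [-0.0238 -0.0569 -0.0873 -0.1194] q7 1.1597702434749977 tau7 0.0676808157004416 w 0.015846700121915767
```

carry_out:
  increments: "0 0 2 0 0 0.0001 0.01; 0 0 4 0 0 0.0001 0.01; 0 0 6 0 0 0.0001 0.01; 0 0 6 0 0 0.0001 0.01; 0 0 6 0 0 0.0001 0.01"

```text
time: 13.98
ee_pos: [0.5052, 0.2152, 0.1425]
eef_rot: [0.735, 0.678, 0.002, 0.001]
ft_force: [0.0, 0.2, 4.9]
width: 0.0155
```

```bash
python3 rd.py
```

```text
t 14.125 pos [0.5052 0.2152 0.1425] yaw 85.44168507056222 tilt [0.0835 0.1822] F [0.1761 0.1466 5.1231] M [ 0.0915  0.0339 -0.0357] Mz [-0.0477 -0.0205 -0.0639 -0.0107] q7 1.057616787337931 tau7 0.016841398319229484 w 0.015756331322402756
```

carry_out:
  increments: "0 0 2 0 0 0 0.01; 0 0 4 0 0 0 0.01; 0 0 6 0 0 0 0.01; 0 0 6 0 0 0 0.01; 0 0 6 0 0 0 0.01"

```text
time: 14.75
ee_pos: [0.505, 0.2154, 0.1423]
eef_rot: [0.769, 0.639, 0.002, 0.0]
ft_force: [0.6, 2.8, -0.4]
width: 0.0155
```

```bash
python3 rd.py
```

```text
t 14.9 pos [0.505  0.2154 0.1423] yaw 79.45886131820737 tilt [0.1082 0.159 ] F [ 0.8764  3.0659 -0.1629] M [ 0.8076 -0.1582  0.1583] Mz [0.1419 0.164  0.1371 0.19  ] q7 0.9554319337309674 tau7 -0.15449845232069492 w 0.01512724862704347
```

Torque has begun to rise (Mz about 0.16 N m) at 36° of turn, and the lid is being drawn down. From here I'll use small steps, following it down.

carry_out:
  increments: "0 0 0.5 0 0 0.0001 0.01; 0 0 1 0 0 0.0002 0.01; 0 0 1.5 0 0 0.0003 0.01; 0 0 1.5 0 0 0.0003 0.01; 0 0 1.5 0 0 0.0003 0.01"

```text
time: 15.52
ee_pos: [0.5051, 0.2154, 0.1421]
eef_rot: [0.777, 0.629, 0.002, 0.0]
ft_force: [0.1, 2.8, 3.9]
width: 0.0155
```

```bash
python3 rd.py
```

```text
t 15.675 pos [0.5051 0.2155 0.1421] yaw 77.96074456073109 tilt [0.1231 0.1604] F [-0.0638  2.6094  4.6501] M [0.6196 0.1001 0.3857] Mz [0.3824 0.4242 0.3926 0.3436] q7 0.9299527463104392 tau7 -0.37220866419374943 w 0.015413229903199866
```

Torque is 0.34–0.42 N m, mean 0.386, inside the snug band, so I stop turning. Now I release in place, then look.

carry_out:
  increments: "0 0 0 0 0 0 0.035; 0 0 0 0 0 0 0.035; 0 0 0 0 0 0 0.035; 0 0 0 0 0 0 0.035; 0 0 0 0 0 0 0.035"

```text
time: 16.3
ee_pos: [0.505, 0.2154, 0.1421]
eef_rot: [0.777, 0.629, 0.002, 0.0]
ft_force: [-0.1, -0.5, -0.5]
width: 0.0347
```

```bash
python3 rd.py
```

```text
t 16.45 pos [0.5051 0.2154 0.1421] yaw 77.95810118352279 tilt [0.1228 0.1604] F [-0.5126 -0.0609  0.0654] M [0.0093 0.0189 0.0042] Mz [-0.0289  0.005   0.0312  0.0094] q7 0.929935478844575 tau7 -0.00044110043745604344 w 0.03489365644355048
```

carry_out:
  increments: "0 0 0 0 0 -0.02 0.035; 0 0 0 0 0 -0.05 0.05; 0 0 0 0 0 -0.09 0.06; 0 0 0 0 0 -0.12 0.06; 0 0 0 0 0 -0.12 0.06"

```text
time: 17.08
ee_pos: [0.5057, 0.2157, 0.2646]
eef_rot: [0.777, 0.629, 0.004, 0.001]
ft_force: [-0.7, -0.9, -1.0]
width: 0.0585
```

```bash
python3 rd.py; python3 - <<'E'
from bench import r
from h import *
m=r.camera_model("wrist");p,d=r.camera("wrist");cv2.imwrite("pics/w6.png",p)
C=cloud(m,d)
c0=np.array([.505,.2155]);rr=np.hypot(C[...,0]-c0[0],C[...,1]-c0[1])
disc=(C[...,2]>.125)&(C[...,2]<.147)&(rr<.05)&(p.max(2)>60);disc[235:]=False
Q=C[disc];A=np.c_[Q[:,:2]-c0,np.ones(len(Q))];
for _ in range(3):
    co=np.linalg.lstsq(A,Q[:,2],rcond=None)[0];res=Q[:,2]-A@co;k=abs(res)<.003;Q,A=Q[k],A[k]
print("disc plane tilt deg",np.degrees(co[:2]),"z",co[2],len(Q))
bar=((C[...,2]>.155)&(C[...,2]<.18)&(rr<.05)&(p.max(2)<90)).astype(np.uint8);bar[240:]=0
cs=cv2.findContours(bar,0,1)[0]
c=max(cs,key=cv2.contourArea);R=cv2.minAreaRect(c);q=plane(m,cv2.boxPoints(R),.168);print(q.mean(0))
for i in (0,1): e=q[i+1]-q[i];print(np.linalg.norm(e),np.degrees(np.arctan2(e[1],e[0])))
p,d=r.camera("side");cv2.imwrite("pics/s6.png",p)
E
```

```text
t 17.225 pos [0.5043 0.2151 0.2612] yaw 77.9620065569608 tilt [0.0725 0.1029] F [-0.4153 -0.1476 -0.6524] M [0.0038 0.0024 0.0102] Mz [ 0.0167  0.0323  0.0054 -0.0136] q7 0.9082439488161311 tau7 -0.001366777032671962 w 0.05947552275588347
disc plane tilt deg [ 0.0004 -0.0533] z 0.13703535820771773 4809
[0.5039 0.2157 0.168 ]
0.015442901163282863 79.97332534124119
0.04785715923345933 -9.586721767519885
```

View pics/w6.png

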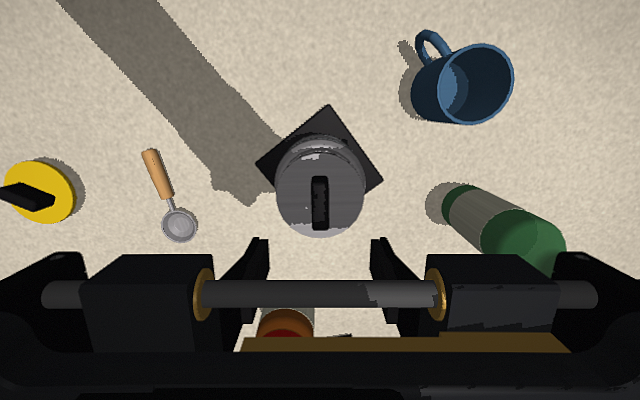

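View pics/s6.png

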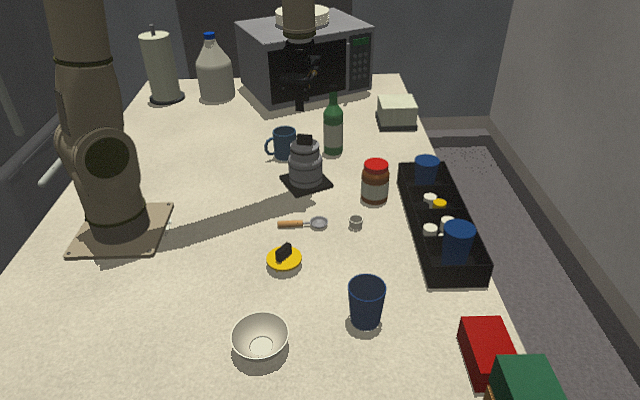

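The lid sits level (0.05° tilt), centred at (0.504, 0.2157), and nothing else moved. The bar appears about 2° off the final tool yaw, so I'll measure its angle more precisely to rule out back-off.

```bash
python3 - <<'E'
from bench import r
from h import *
from scipy.spatial.transform import Rotation as R
s=r.read_state();Rc=R.from_quat(s["eef_rot"]).as_matrix();print("yaw",np.degrees(np.arctan2(Rc[1,0],Rc[0,0])))
m=r.camera_model("wrist");ps=[r.camera("wrist")[0].astype(float).max(2) for _ in range(3)];g=np.mean(ps,0)
im=g[165:240,295:345];cv2.imwrite("pics/w7.png",cv2.resize(im.astype(np.uint8),None,fx=8,fy=8,interpolation=cv2.INTER_CUBIC))
L=[];Rr=[]
for v in range(180,228):
    row=g[v,300:342];t=45
    b=np.where(row<t)[0]
    if len(b)<4: continue
    i,j=b[0],b[-1]
    if i>0: L.append((300+i-1+(row[i-1]-t)/(row[i-1]-row[i]),v))
    if j<41: Rr.append((300+j+(t-row[j])/(row[j+1]-row[j]),v))
for n,e in (("L",L),("R",Rr)):
    e=np.array(e);print(n,e[::6].tolist());P=plane(m,e,.1685)[:,:2]
    l=cv2.fitLine(P.astype(np.float32),cv2.DIST_HUBER,0,.0005,.0001).ravel();print(np.degrees(np.arctan2(l[1],l[0])))
E
```

```text
yaw 77.95927548546065
L [[311.1656050955414, 180.0], [310.5136612021858, 186.0], [310.68055555555554, 192.0], [310.7910447761194, 198.0], [311.18367346938777, 204.0], [311.3048128342246, 210.0], [311.4257425742574, 216.0], [311.57073170731707, 222.0]]
-10.732501
R [[327.6818181818182, 180.0], [328.3467741935484, 186.0], [328.448, 192.0], [328.40944881889766, 198.0], [328.5511811023622, 204.0], [328.58273381294964, 210.0], [328.6194029850746, 216.0], [328.65714285714284, 222.0]]
-11.079293
```

View pics/w7.png

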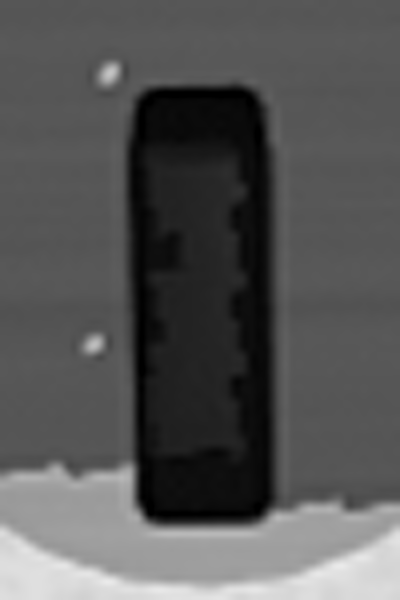

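The bar is at about −10.9°, against −12.0° for the tool. Even if that 1.1° is real back-off, the lid is still at roughly 0.3 N m (about 24 N on the ring), so I'm handing the job in.

```bash
python3 -c "
from bench import r
print(r.close_job())"
```

```text
the job is handed in; nothing more can be done
None
```

The lid is back on the canister, screwed down to snug and released, and the job is handed in at about 17 s of the 56 s. No verdict was reported.

**What I did:** I gripped the grey lid by its bar and lined its pins up with the notches. I lowered it until it touched the ring, about 13.7 mm below the mouth. I then turned it about 37° clockwise with a light push. It ran free to about 30°. Torque rose to 0.16 N m at 36° and 0.39 N m at the last step, where I stopped.

**Last checks:**
- **Seat:** The lid is level to about 0.05° and within about 1–2 mm of the mouth's centre.
- **Ring force:** I could not measure this directly. I estimate 20–30 N from the torque and from how far the lid sank.
- **Robot:** The gripper is clear, with force and torque readings near zero.
- **Other items:** None shows any visible movement in the last side picture.

**Disagreements:**
- **Bar angle:** After release the bar sat about 1.1° anticlockwise of the tool's final angle. This could be give in the grip or a slight back-off. If it did back off, I estimate about 0.3 N m remains, still snug.
- **Cameras:** The top and wrist cameras differed by about 2–3 mm on positions. I used the wrist camera for the final alignment.

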